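# Gauge the face gap at the balancing head

### The job

Swing the cam lever of the balancing head fully round, counter-clockwise seen from above, to its stop to lock the spindle. Then pick up the taper gauge by its post, lay it flat on the projecting seat plate and slide its thin end squarely into the gap under the sprung plate until it drags snugly and has lifted that plate by about 2 mm, without ramming it further. Finish while still gripping the gauge there, at rest, and leave the other things on the bench alone.

Things in the scene. Friction and masses are not known exactly. Their poses are not given: they have to be found in the camera images.
- head: Balancing head, fixed to the bench, origin on the bench under the plates. Grey base 130 mm (x) by y -55 to +125 mm, 30 mm tall. A bridge 124 x 26 mm, top at 95 mm, on posts at x +-48, y 5 mm, crosses over the sprung plate, whose 20 mm stem rises to 108 mm. The gap's mouth faces its own -y: the gauge goes in along the head's +y, on its middle line x = 0.
- seat: Lower plate of the gap (seat plate), steel, flat, 70 mm wide, fixed, same heading as the head. Origin in its top face, on the middle line; its z is the height of the top face (43.5 to 46 mm above the bench, differs from start to start). The plate reaches from y = -85 to +30 mm, so 40 mm of it project as a sill in front of the mouth.
- mouth (a point): Middle of the lower front edge of the upper (sprung) plate, at the head's y = -45 mm; 51 mm above the bench at rest. Gap = its rest height less the seat's height, 5 to 7.5 mm.
- runner (a joint): Lift of the sprung plate (60 mm wide, 70 mm deep, 12 mm thick, steel) in m: 0 resting on its stop, grows upward (travel 12 mm). It presses down with about 3.7 N at its stop and 1.2 N more for each mm of lift.
- gauge: Steel taper gauge, 160 g, lying flat on the bench, grip post upright. Origin in its underside, under the post's middle; own +y points to the thin tip, z up. Blade 24 mm wide, y = -20 to +110 mm (tip); underside flat; 11.4 mm thick up to y = 40 mm, then the top tapers evenly to 3 mm at the tip (0.12 mm per mm). Post 12 mm (x) x 24 mm (y), top 58 mm above the underside.
- gauge_grip (a point): Point inside the grip post to pinch it at, 40 mm above the gauge's underside.
- gauge_tip (a point): Middle of the thin tip's lower edge. Once the taper touches the mouth's edge, each 8.3 mm further in lifts the sprung plate 1 mm (about 17 mm for 2 mm); the blade slides with dry friction on both plates.
- lever (a joint): Angle of the flat cam lever in rad: it turns about a vertical pivot at the head's (x 0, y 85 mm). At 0 it points along the head's +y (unlocked); it grows counter-clockwise seen from above, towards the head's -x side, up to the stop at 1.2 (locked). It stays where it is left; moving it takes 1 to 2 N at the knob.
- lever_knob (a point): Upright round knob at the lever's end, 20 mm diameter, 85 mm from the pivot; the knob rises from 77 to 121 mm above the bench, this point is on its axis 121 mm above the bench.
- seal: Bystander: white ceramic seal face, ring 60 mm outside, 12 mm tall. Leave alone.
- hexkey: Bystander: L-shaped hex key 100 x 32 mm. Leave alone.
- file: Bystander: hand file with round handle, 260 mm long. Leave alone.
- slugs: Bystander: wooden block 50 x 120 x 20 mm, fixed, with three trial slugs standing in it, top 36 mm.
Things that resemble listed ones, but are neither listed nor needed, are in the scene too. What is shaped like the gauge but blue or purple is not meant.

How it is judged:
On the way, in this order (a step that is already met when the one before it is completed fails the run):
1. the cam lever is swung to its stop while the gauge still lies on the bench (value of joint lever above 1.1 rad and height (world z) of gauge below 0.01 m), for 0.2 s.
2. the gauge is picked up from the bench (height (world z) of gauge above 0.025 m and contact force between the fingers and gauge above 1 N), for 0.2 s.
At the end, for the whole second after the job is handed in: Lever over 1.1 rad; gauge at rest, gripped (over 1 N), tip 10 mm or more inside the mouth, within 18 mm of the middle line, square within 0.15 rad, flat within 0.12 rad, touching seat (over 0.5 N) and sprung plate (over 1 N), which is lifted 0.8 to 3.5 mm (value of joint lever above 1.1 rad and value of joint runner between 0.0008 and 0.0035 m and contact force between gauge and head above 1 N and contact force between gauge and seat above 0.5 N and contact force between the fingers and gauge above 1 N and y of gauge_tip in the frame of head above -0.035 m and x of gauge_tip in the frame of head between -0.018 and 0.018 m and angle between the y axis of gauge and the y axis of head, either way round below 0.15 rad and angle between gauge's own z axis and vertical below 0.12 rad and linear speed of gauge below 0.02 m/s); the arm keeps its last pose, push and grip.
It fails at once if the gauge is rammed in: the sprung plate is lifted more than 6 mm (value of joint runner above 0.006 m).
It fails at once if a bystander is moved more than 30 mm (distance of any of seal, hexkey, file from where it was at the start of the episode above 0.03 m).
It also fails if it takes over 59 s, if anything falls off the work surface, if the arm or the gripper's body presses on something with over 40 N, if the wrist force passes 120 N, or if a joint passes its speed limit or range.

### The arm

A 7-joint arm with a two-finger parallel gripper is mounted at the origin on the work surface. World frame = base frame: x ahead of the robot, y to its left, z up, the work surface at z = 0. Lengths are in m, angles in rad, forces in N, time in s.
With the tool pointing down it reaches from about 0.4 to 0.875 m from the base axis. Payload 19.3 kg.
Tool frame: the origin (TCP) lies at the very end of the fingers, on their centre line; the grasp point (between the pads) lies 19 mm behind it; z points along the fingers, y is the line along which they close (so a half turn about z gives the same grasp; the last joint's range is limited). The gripper opens to 85 mm and grips with 20 to 120 N. Pads are 22 mm wide; open, the fingers measure 114 mm over their backs; the gripper's body (76 mm by 85 mm) begins 54 mm behind the grasp point. The pads swing forward as they close: fully open they stand 13 mm farther back than shut.
Start: joints at [-1.268, 0.521, -0.036, 1.599, 0.021, 1.021, -0.113], TCP at [0.228, 0.582, 0.231] pointing down, gripper open.
Joint ranges: [-2.91, 2.91], [-0.3, 2.13], [-1.5, 1.42], [0.17, 2.43], [-1.26, 4.41], [0.16, 1.93], [-2.52, 2.52]. Speed limits (rad/s): [1.89, 1.89, 2.39, 2.39, 3.01, 3.01, 3.01].

### API

Orientations are given as [roll, pitch, yaw] about the fixed x, y, z axes, in that order (R = Rz(yaw) Ry(pitch) Rx(roll)).
In Python, from workcell import bot gives the robot as it stands.
- The arm moves only by the tool jog_arm, never from a script. Its argument "motion" is a list of rows, each a list of 5 numbers: the shift along the tool's x, y, z scaled (see below), then the turn about the tool's z scaled (see below), then the opening, from 0 (shut) to 1 (fully open). A call has 1 to 12 rows; each row shifts and turns the commanded pose from where the row before left it, along the tool's axes as they then stand; what a row does not reach is not made up. The controller multiplies each number of a shift by 30 mm and each number of a turn by 0.08 rad. A row lasts 1/10 s, in which the tool goes at most 50 mm and 8.59 degrees, less where a joint would pass 70% of its speed; a pose out of reach is approached as far as the arm can. A call with a number of a shift or a turn outside -1 to 1 is refused whole. A call with a gripper value outside its range is refused whole. The fingers move at their own pace and stop on an object; "newtons" is the grip in N (left out, the last holds). Time passes only in rows, so rows that do not move let the fingers close. It gives the time, the measured TCP pose, the force, the opening and the grip force at its end, in the units of the state.
- bot.observe(): the state, without advancing time (a new reading comes with each control period).
- bot.grab_frame(name): name is "side" or "top"; returns a dict with "pixels" (420x560x3 uint8, red, green, blue), "fovy" (degrees; the focal length in pixels is half the picture's height over the tangent of half this angle, whatever the lens; pixels are square), "cx", "cy" (the principal point, pixels), "rvec" (rotation vector, rad) and "tvec" (3), from world to camera coordinates, as OpenCV has them. Camera axes: x right, y down, z forward; pixel columns grow to the right and rows downward; lengths in m; the calibration is good to about 2 mm. A picture is of the moment at which its call begins. There is no depth.
- bot.job_done(): hands the job in; it is judged then, once.
The state is a dict: "clock": time; "qpos": joint angles; "qd": joint speeds; "joint_efforts": joint torques, N m; "position": TCP position; "tool_rot": TCP orientation; "force": force on the tool from outside, world axes, zero at the start; "moment": the same for the moment, N m; "grip_width": finger opening in m; "finger_force": force on a finger pad.
Only numpy, scipy, OpenCV 4.12 (cv2) and the standard library are available. Lean on these libraries where they do the work, as an engineer would, in place of code of your own. Each camera call takes 0.05 s, during which the arm holds its last target. There are 200 camera calls.

## Working session

There is one attempt and no reset: what is moved stays moved. The work goes in short steps, Python scripts to look and compute and a tool call to move; the robot and the scene stay as the last step left them, time stands still between calls to the robot, and variables do not carry over. Pictures are saved under pics/ and viewed, at most 10 in all, crops included, and the job is handed in when it is done.

Besides the shell and the picture viewer there is one more tool, called after "Request:" as a command line: name --pt "numbers of a row" for each row, then --argument value for the rest. jog_arm: Moves the arm, as the interface text tells. Shifts and turns lie within -1 to 1; 1 stands for 30 mm of shift or 0.08 rad of turn. Its arguments: {"type":"object","properties":{"motion":{"type":"array","items":{"type":"array","items":{"type":"number"}}},"newtons":{"type":"number"}},"required":["motion"]}

```bash
mkdir -p pics
cat > h.py <<'E'
import numpy as np, cv2
from workcell import bot
def snap(n,f=None):
    d=bot.grab_frame(n); p=np.array(d["pixels"],dtype=np.uint8)
    if f: cv2.imwrite(f,p[:,:,::-1])
    R,_=cv2.Rodrigues(np.array(d["rvec"],float)); t=np.array(d["tvec"],float).reshape(3)
    F=p.shape[0]/2/np.tan(np.radians(d["fovy"])/2)
    return p,(R,t,F,d["cx"],d["cy"])
def ray(c,u,v):
    R,t,F,cx,cy=c; return -R.T@t, R.T@np.array([(u-cx)/F,(v-cy)/F,1])
def onz(c,u,v,z):
    o,d=ray(c,u,v); return o+d*(z-o[2])/d[2]
def proj(c,P):
    R,t,F,cx,cy=c; q=R@np.array(P,float)+t; return q[0]/q[2]*F+cx,q[1]/q[2]*F+cy
def tri(c1,p1,c2,p2):
    o1,d1=ray(c1,*p1);o2,d2=ray(c2,*p2)
    s=np.linalg.lstsq(np.c_[d1,-d2],o2-o1,rcond=None)[0]
    a=o1+d1*s[0];b=o2+d2*s[1]; return (a+b)/2,np.linalg.norm(a-b)
E
python3 - <<'E'
from h import *
for n in("top","side"):
    p,c=snap(n,f"pics/{n}1.png"); print(n,c[2:],-c[0].T@c[1])
s=bot.observe();print(s)
E
```

```text
top (np.float64(525.774545299597), 278.5887102144923, 203.34844631630057) [0.50683214 0.00300547 1.44956257]
side (np.float64(410.5832088846299), 281.3269562045941, 212.49949484337748) [0.53432231 0.58994215 0.67815725]
{'clock': 0.1, 'qpos': array([-1.26817576,  0.52198383, -0.03634218,  1.59993303,  0.02123433,
        1.02108729, -0.11281804]), 'qd': array([-0.00023443, -0.00061671, -0.00020097, -0.0012772 , -0.0005269 ,
        0.00065138,  0.00070028]), 'joint_efforts': array([ 5.11827340e-03, -9.28497362e+01,  1.98418848e+00, -3.70537341e+01,
        1.80971995e-02,  5.39296758e-03,  1.14110748e-05]), 'position': array([0.22757744, 0.58178028, 0.23077123]), 'tool_rot': array([-3.14057133e+00,  9.25852326e-05,  2.76877354e+00]), 'force': array([-0.25600277,  0.52925005,  0.12953   ]), 'moment': array([ 0.00462179, -0.01554028, -0.02018931]), 'finger_force': 0.0, 'grip_width': 0.08522680048932452}
```

View pics/top1.png

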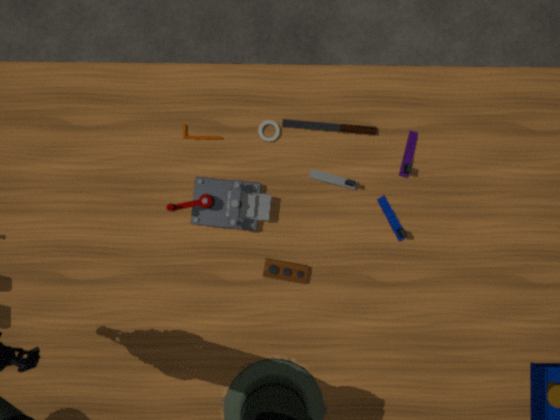

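View pics/side1.png

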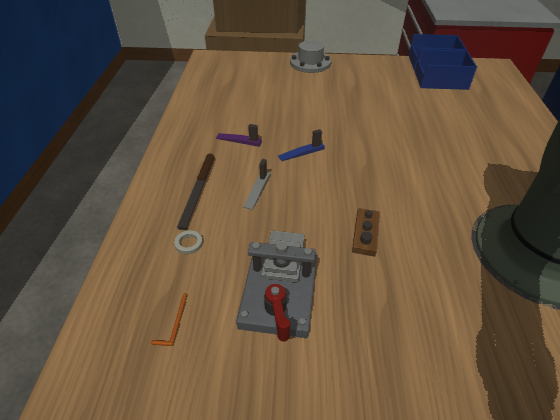

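The top view shows the head at about (230,203) with the red lever knob at (171,208) and the mouth sill at (262,207). Candidates for the gauge are grey (333,180), blue (392,218) and purple (408,155). I choose the grey one by its colour: post near (350,183), tip near (311,174). In the side view it is at (258,188), with its post at (263,168).

Run:
```python
from h import *
a=cv2.imread("pics/top1.png")[160:245,160:365]
b=cv2.imread("pics/side1.png")[150:345,225:335]
a=cv2.resize(a,None,fx=3.8,fy=3.8,interpolation=cv2.INTER_CUBIC)
b=cv2.resize(b,None,fx=3,fy=3,interpolation=cv2.INTER_CUBIC)
cv2.imwrite("pics/a.png",a);cv2.imwrite("pics/b.png",b)
for n in("top","side"):
    p,c=snap(n); hsv=cv2.cvtColor(p,cv2.COLOR_RGB2HSV)
    m=((hsv[...,0]<6)|(hsv[...,0]>174))&(hsv[...,1]>170)&(hsv[...,2]>60)
    m=m.astype(np.uint8)
    if n=="side": m[:, 340:]=0; m[:250]=0
    k,l,st,ce=cv2.connectedComponentsWithStats(m)
    for i in range(1,k):
        if st[i,4]>20: print(n,st[i],ce[i])
```

```text
top [176 195  36  14 217] [196.32718894 202.6359447 ]
top [167 204   7   7  36] [170.16666667 206.69444444]
side [266 284  24  57 635] [278.80314961 311.73385827]
```

View pics/a.png

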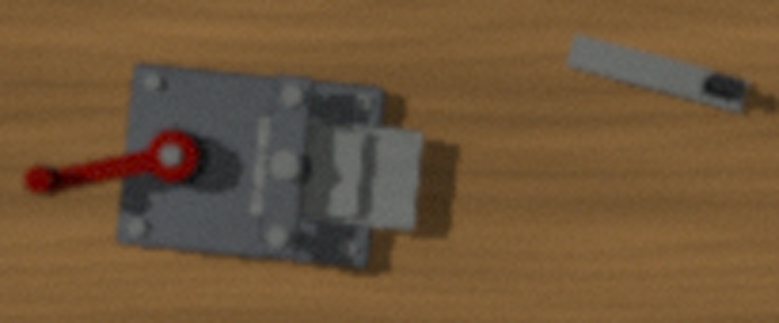

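View pics/b.png

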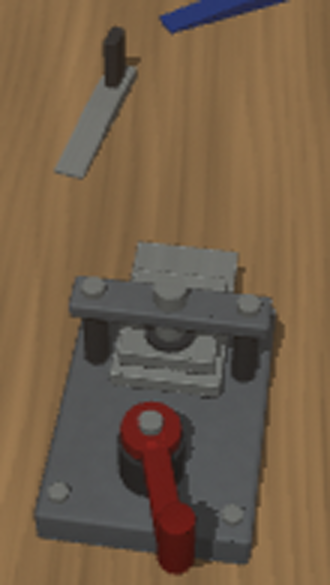

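The crop confirms the choice: a plain steel taper gauge with a dark post at (723,85) and its tip end at (571,50). The head's base corners are (137,64), (382,87), (365,270) and (118,242), the sill's end corners are (420,130) and (415,230), and the knob is at (40,180).

Run:
```python
from h import *
_,c=snap("top");_,cs=snap("side")
A=lambda x,y:((x+.5)/3.8-.5+160,(y+.5)/3.8-.5+160)
B=lambda x,y:((x+.5)/3-.5+225,(y+.5)/3-.5+150)
W=lambda x,y,z:onz(c,*A(x,y),z)
np.set_printoptions(precision=4,suppress=True)
C=[W(*q,.03) for q in[(137,64),(382,87),(365,270),(118,242)]]
print("base",C)
print("lens",[np.linalg.norm(C[i]-C[(i+1)%4]) for i in range(4)])
ym=((C[0]+C[3])-(C[1]+C[2]))/2; ya=np.arctan2(ym[1],ym[0])-np.pi/2
xm=((C[0]+C[1])-(C[3]+C[2]))/2; xa=np.arctan2(xm[1],xm[0])
S=[W(*q,.045) for q in[(420,130),(415,230)]]; s=S[0]-S[1]
print("sill",S,np.linalg.norm(s)); print("yaw",ya,xa,np.arctan2(s[1],s[0]))
yaw=(ya*2+xa)/3
Rz=np.array([[np.cos(yaw),-np.sin(yaw)],[np.sin(yaw),np.cos(yaw)]])
o=sum(C)[:2]/4-Rz@[0,.035]; o2=sum(S)[:2]/2-Rz@[0,-.085]
kn=W(40,180,.121);st=W(285,163,.108)[:2];pv=W(170,155,.09)[:2]
print("origin",o,o2,"stem",st,"pivot->",pv-Rz@[0,.085],"knob",kn, "knobhead",Rz.T@(kn[:2]-o))
print("tri knob",tri(c,A(40,180),cs,B(177,516)),"stem",tri(c,A(285,163),cs,B(171,290)))
T=(W(574,34,.003)+W(569,66,.003))/2; Rr=(W(747,80,.0114)+W(741,111,.0114))/2
d=T-Rr;print("gauge",T,Rr,np.linalg.norm(d[:2]),"yaw",np.arctan2(d[1],d[0])-np.pi/2,"post", Rr[:2]+d[:2]*20/130)
print("post top",W(723,85,.058),tri(c,A(723,85),cs,B(116,33)))
print("side tip",onz(cs,*B(55,168),.003),onz(cs,*B(83,177),.003))
```

```text
base [array([0.6277, 0.2186, 0.03  ]), array([0.6129, 0.0441, 0.03  ]), array([0.4827, 0.0548, 0.03  ]), array([0.501 , 0.2302, 0.03  ])]
lens [np.float64(0.17505871830929157), np.float64(0.1306426223673584), np.float64(0.17627896109593152), np.float64(0.12719546335613025)]
sill [array([0.5818, 0.0166, 0.045 ]), array([0.5114, 0.0195, 0.045 ])] 0.07043333949159192
yaw -0.09392886373403964 -0.08658203163885801 -0.04014089484769395
origin [0.5529 0.1021] [0.5543 0.1027] stem [0.5553 0.1065] pivot-> [0.5529 0.1015] knob [0.542 0.268 0.121] knobhead [-0.026   0.1642]
tri knob (array([0.5429, 0.2683, 0.1194]), np.float64(0.00163184436931851)) stem (array([0.5552, 0.1068, 0.1041]), np.float64(0.0005679606673156412))
gauge [ 0.6432 -0.0924  0.003 ] [ 0.6107 -0.2166  0.0114] 0.12843706629558058 yaw -0.25584419452813467 post [ 0.6157 -0.1975]
post top [ 0.6146 -0.1948  0.058 ] (array([ 0.6142, -0.1941,  0.0633]), np.float64(0.00018061987000856134))
side tip [ 0.6559 -0.0978  0.003 ] [ 0.6329 -0.0891  0.003 ]
```

Request:
jog_arm --pt "0 0 0 1 0.6" --pt "0 0 0 1 0.6" --pt "0 0 0 1 0.6" --pt "0 0 0 1 0.6" --pt "0 0 0 1 0.6" --pt "0 0 0 1 0.6" --pt "0 0 0 1 0.6" --pt "0 0 0 1 0.6" --pt "0 0 0 1 0.6" --pt "0 0 0 1 0.6" --pt "0 0 0 1 0.6" --pt "0 0 0 1 0.6"

```text
clock: 1.5
position: [0.2276, 0.582, 0.2312]
tool_rot: [-3.142, 0.0, 1.806]
force: [-0.4, 0.4, 0.2]
grip_width: 0.051
finger_force: 0.0
```

```bash
cat >> h.py <<'E'
def plan(P,yaw=None):
    "units of tool shift to reach P from here, and turn units to reach tool yaw (tool down)"
    s=bot.observe(); p=np.array(s["position"]); y=s["tool_rot"][2]
    d=np.array(P)-p; ex=np.array([np.cos(y),np.sin(y),0]); ey=np.array([np.sin(y),-np.cos(y),0])
    print("t %.1f at"%s["clock"],p.round(4),s["tool_rot"].round(3),"w %.4f"%s["grip_width"],"F",np.array(s["force"]).round(1),"ff",s["finger_force"])
    print("units xyz",(np.array([d@ex,d@ey,-d[2]])/.03).round(3),"turn",None if yaw is None else round(-((yaw-y+np.pi)%(2*np.pi)-np.pi)/.08,2), "q7",s["qpos"][6])
E
python3 -c "
from h import *
plan([.5425,.268,.16],1.80)"
```

```text
t 1.5 at [0.2276 0.582  0.2312] [-3.142  0.     1.806] w 0.0510 F [-0.4  0.4  0.2] ff 0.0
units xyz [-12.621   7.774   2.375] turn 0.07 q7 -0.9565778414014725
```

Request:
jog_arm --pt "-1 0.6 0 0 0.6" --pt "-1 0.6 0 0 0.6" --pt "-1 0.6 0 0 0.6" --pt "-1 0.65 0 0 0.6" --pt "-1 0.65 0 0 0.6" --pt "-1 0.65 0 0 0.6" --pt "-1 0.65 0 0 0.6" --pt "-1 0.65 0 0 0.6" --pt "-1 0.65 0 0 0.6" --pt "-1 0.65 0 0 0.6" --pt "-1 0.65 0 0 0.6" --pt "-0.6 0.6 1 0 0.6"

```text
clock: 2.7
position: [0.5345, 0.2961, 0.2041]
tool_rot: [3.136, -0.001, 1.807]
force: [0.4, 0.7, 0.1]
grip_width: 0.051
finger_force: 0.0
```

```bash
python3 -c "
from h import *
plan([.5425,.268,.088],1.80)"
```

```text
t 2.7 at [0.5345 0.2961 0.2041] [ 3.136e+00 -1.000e-03  1.807e+00] w 0.0510 F [0.4 0.7 0.1] ff 0.0
units xyz [-0.973  0.042  3.871] turn 0.08 q7 -0.2269364956315228
```

Request:
jog_arm --pt "-0.95 0.04 0.5 0 0.6" --pt "0 0 0 0 0.6" --pt "0 0 1 0 0.6" --pt "0 0 1 0 0.6" --pt "0 0 0.9 0 0.6" --pt "0 0 0.4 0 0.6" --pt "0 0 0 0 0.3" --pt "0 0 0 0 0.3" --pt "0 0 0 0 0.3"

```text
clock: 3.6
position: [0.5398, 0.2706, 0.0887]
tool_rot: [3.14, -0.001, 1.809]
force: [0.3, -0.3, -0.4]
grip_width: 0.0259
finger_force: 0.0
```

Run:
```python
from h import *
plan([.5425,.268,.088],1.80)
a,_=snap("top"); b,_=snap("side")
f=lambda p:cv2.resize(p[:,:,::-1],(390,570),interpolation=cv2.INTER_CUBIC)
cv2.imwrite("pics/c.png",np.hstack([f(a[160:270,150:225]),f(b[200:360,225:335])]))
```

```text
t 3.6 at [0.5398 0.2706 0.0887] [ 3.140e+00 -1.000e-03  1.809e+00] w 0.0259 F [ 0.3 -0.3 -0.4] ff 0.0
units xyz [-0.105  0.066  0.024] turn 0.11 q7 -0.1485330791815573
```

View pics/c.png

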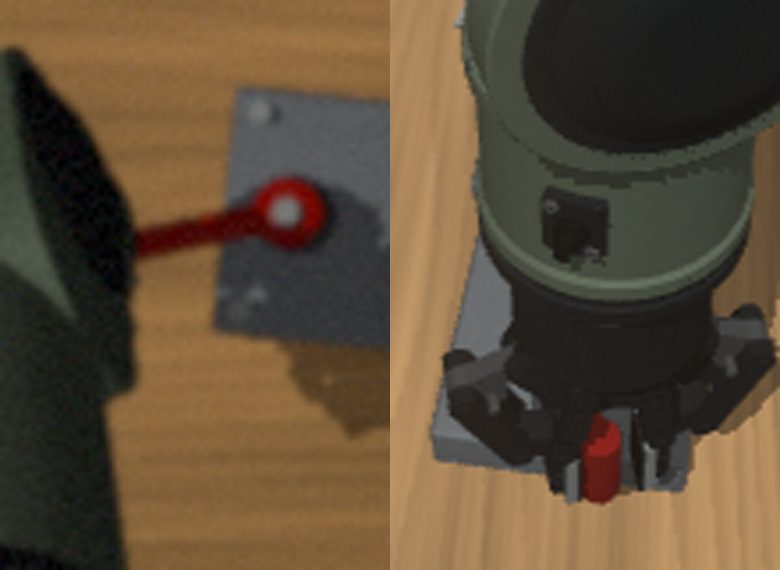

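Request:
jog_arm --pt "-0.01 -0.227 0 -1 0.3" --pt "-0.01 -0.227 0 -1 0.3" --pt "-0.01 -0.227 0 -1 0.3" --pt "-0.01 -0.227 0 -1 0.3" --pt "-0.01 -0.227 0 -1 0.3" --pt "-0.01 -0.227 0 -1 0.3" --pt "-0.01 -0.227 0 -1 0.3" --pt "-0.01 -0.227 0 -1 0.3" --pt "-0.01 -0.227 0 -1 0.3" --pt "-0.01 -0.227 0 -1 0.3" --pt "0 0 0 0 0.3"

```text
clock: 4.8
position: [0.4861, 0.2299, 0.088]
tool_rot: [3.141, 0.0, 2.609]
force: [-0.6, 0.1, -0.1]
grip_width: 0.0257
finger_force: 0.0
```

Request:
jog_arm --pt "-0.01 -0.113 0 -0.5 0.3" --pt "-0.01 -0.113 0 -0.5 0.3" --pt "0 0 0 0 0.3"

```text
clock: 5.1
position: [0.4835, 0.2243, 0.0877]
tool_rot: [3.141, 0.0, 2.687]
force: [-0.6, 0.3, -0.8]
grip_width: 0.0256
finger_force: 0.0
```

```bash
python3 -c "
from h import *
plan([.5617-.0766,.187+.035,.088],1.80)"
```

```text
t 5.1 at [0.4835 0.2243 0.0877] [3.141 0.    2.687] w 0.0256 F [-0.6  0.3 -0.8] ff 0.0
units xyz [-0.083 -0.046 -0.01 ] turn 11.09 q7 0.5386673759959602
```

Not at the stop yet (low force); I'll continue in small steps.

Request:
jog_arm --pt "0 -0.1 0 -0.4 0.3" --pt "0 -0.1 0 -0.4 0.3" --pt "0 0 0 0 0.3"

```text
clock: 5.4
position: [0.4822, 0.221, 0.0878]
tool_rot: [3.137, 0.002, 2.755]
force: [9.4, 12.7, -6.3]
grip_width: 0.0256
finger_force: 7.5
```

Request:
jog_arm --pt "0 -0.06 0 0 0.3" --pt "0 -0.06 0 0 0.3" --pt "0 0 0 0 0.3"

```text
clock: 5.7
position: [0.482, 0.2206, 0.0881]
tool_rot: [3.132, 0.004, 2.756]
force: [17.1, 28.8, -18.6]
grip_width: 0.0257
finger_force: 16.3
```

The stop is reached. I'll back off, lift and head for the gauge.

Request:
jog_arm --pt "0 0.2 0 0 0.4" --pt "0 0 0 0 0.6" --pt "0 0 -1 0 0.6" --pt "0 0 -1 0 0.6" --pt "0 0 -1 0 0.6" --pt "0 0 -1 0 0.6" --pt "0 0 0 0 0.6"

```text
clock: 6.4
position: [0.4828, 0.2211, 0.2107]
tool_rot: [3.138, 0.003, 2.752]
force: [-0.3, -0.0, -0.5]
grip_width: 0.0513
finger_force: 0.0
```

Run:
```python
from h import *
plan([.615,-.196,.15],3.14159-.256)
p,c=snap("top"); pk,_=cs=snap("side")
cv2.imwrite("pics/d.png",cv2.resize(pk[200:360,225:335,::-1],(400,580)))
```

```text
t 6.4 at [0.4828 0.2211 0.2107] [3.138e+00 3.000e-03 2.752e+00] w 0.0513 F [-0.3 -0.  -0.5] ff 0.0
units xyz [ -9.357 -11.189   2.023] turn -1.67 q7 0.6113533794819975
```

View pics/d.png

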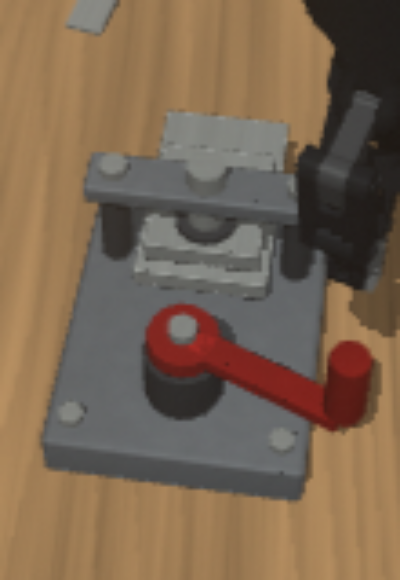

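Request:
jog_arm --pt "-0.78 -0.93 0 0 0.6" --pt "-0.78 -0.93 0 0 0.6" --pt "-0.78 -0.93 0 0 0.6" --pt "-0.78 -0.93 0 0 0.6" --pt "-0.78 -0.93 0 0 0.6" --pt "-0.78 -0.93 0 0 0.6" --pt "-0.78 -0.93 0 0 0.6" --pt "-0.78 -0.93 0 0 0.6" --pt "-0.78 -0.93 0 0 0.6" --pt "-0.78 -0.93 0 0 0.6" --pt "-0.78 -0.93 0 0 0.6" --pt "-0.78 -0.93 0 0 0.6"

```text
clock: 7.7
position: [0.6139, -0.1968, 0.2057]
tool_rot: [-3.141, -0.002, 2.753]
force: [-0.2, 0.2, -0.9]
grip_width: 0.0514
finger_force: 0.0
```

Request:
jog_arm --pt "0 0 0 1 0.6" --pt "0 0 0 1 0.6" --pt "0 0 0 1 0.6" --pt "0 0 0 1 0.6" --pt "0 0 0 1 0.6" --pt "0 0 0 1 0.6" --pt "0 0 0 1 0.6" --pt "0 0 0 1 0.6" --pt "0 0 0 1 0.6" --pt "0 0 0 1 0.6" --pt "0 0 0 1 0.6" --pt "0 0 0 1 0.6"

```text
clock: 8.9
position: [0.6136, -0.1953, 0.2057]
tool_rot: [-3.139, -0.001, 1.789]
force: [-0.2, -0.2, 0.2]
grip_width: 0.0509
finger_force: 0.0
```

Request:
jog_arm --pt "0 0 0 1 0.6" --pt "0 0 0 1 0.6" --pt "0 0 0 1 0.6" --pt "0 0 0 1 0.6" --pt "0 0 0 1 0.6" --pt "0 0 0 1 0.6" --pt "0 0 0 0 0.6"

```text
clock: 9.6
position: [0.6137, -0.1952, 0.2058]
tool_rot: [-3.139, 0.001, 1.311]
force: [-0.2, 0.8, -0.8]
grip_width: 0.0515
finger_force: 0.0
```

```bash
python3 -c "
from h import *
plan([.615,-.196,.022],1.315)
snap('side','pics/e.png')"
```

```text
t 9.6 at [ 0.6137 -0.1952  0.2058] [-3.139e+00  1.000e-03  1.311e+00] w 0.0515 F [-0.2  0.8 -0.8] ff 0.0
units xyz [-0.015  0.049  6.127] turn -0.05 q7 0.18310462601340824
```

View pics/e.png

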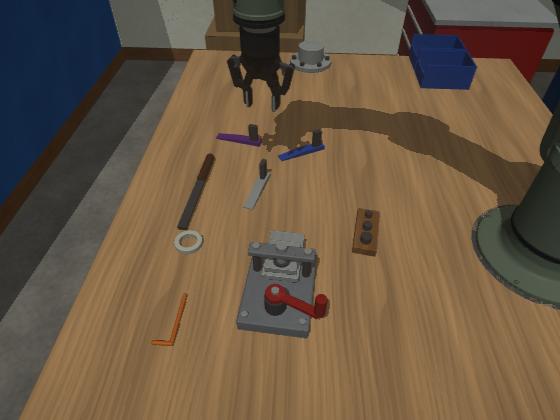

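Request:
jog_arm --pt "0 0.04 1 0 0.6" --pt "0 0 1 0 0.6" --pt "0 0 1 0 0.6" --pt "0 0 1 0 0.6" --pt "0 0 1 0 0.6" --pt "0 0 0.6 0 0.6" --pt "0 0 0.5 0 0.6" --pt "0 0 0 0 0.6"

```text
clock: 10.45
position: [0.6148, -0.1954, 0.0227]
tool_rot: [-3.139, 0.0, 1.313]
force: [0.1, 1.3, 0.2]
grip_width: 0.0509
finger_force: 0.0
```

Request:
jog_arm --pt "0 0 0 0 0" --pt "0 0 0 0 0" --pt "0 0 0 0 0" --pt "0 0 0 0 0" --pt "0 0 0 0 0" --pt "0 0 0 0 0" --newtons 70

```text
clock: 11.05
position: [0.6163, -0.1957, 0.0254]
tool_rot: [3.14, -0.0, 1.313]
force: [-0.5, -0.1, 7.5]
grip_width: 0.0108
finger_force: 70.0
```

Request:
jog_arm --pt "0 0 -0.7 0 0" --pt "0 0 -1 0 0" --pt "0 0 -1 0 0" --pt "0 0 0 0 0" --pt "0 0 0 0 0"

```text
clock: 11.55
position: [0.6159, -0.1954, 0.1059]
tool_rot: [3.14, -0.0, 1.313]
force: [0.5, -0.6, -2.1]
grip_width: 0.0111
finger_force: 68.8
```

Run:
```python
from h import *
plan([.615,-.196,.11],1.48)
a,_=snap("top",'pics/tg.png'); b,_=snap("side",'pics/sg.png')
f=lambda p:cv2.resize(p[:,:,::-1],(400,300),interpolation=cv2.INTER_CUBIC)
cv2.imwrite("pics/f.png",np.hstack([f(a[150:225,280:380]),f(b[110:245,200:380])]))
```

```text
t 11.6 at [ 0.6159 -0.1954  0.1059] [ 3.14  -0.     1.313] w 0.0111 F [ 0.5 -0.6 -2.1] ff 68.75839233398438
units xyz [-0.027 -0.023 -0.136] turn -2.09 q7 0.22628046554169973
```

View pics/f.png

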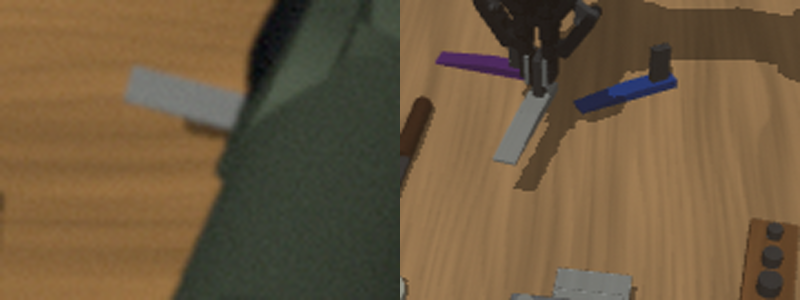

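The gauge is gripped and lifted level. Its tip corners are at (133,66) and (124,100) in the left, top part of the crop.

Run:
```python
from h import *
np.set_printoptions(precision=4,suppress=True)
_,c=snap("top");_,s=snap("side")
A=lambda x,y:((x+.5)/4-.5+280,(y+.5)/4-.5+150)
B=lambda x,y:((x-400+.5)/2.2222-.5+200,(y+.5)/2.2222-.5+110)
t1,t2=[onz(c,*A(*q),.0835) for q in[(133,66),(124,100)]]
s1,s2=[onz(s,*B(*q),.0835) for q in[(493,158),(517,164)]]
print(t1,t2,s1,s2)
print(tri(c,A(133,66),s,B(493,158)),tri(c,A(124,100),s,B(517,164)))
o=bot.observe(); y=o["tool_rot"][2]; p=o["position"][:2]
for m in((t1+t2)/2,(s1+s2)/2):
    d=m[:2]-p; print("tool x,y of tip",d@[np.cos(y),np.sin(y)],d@[np.sin(y),-np.cos(y)])
```

```text
[ 0.6531 -0.0944  0.0835] [ 0.6309 -0.0887  0.0835] [ 0.6537 -0.0939  0.0835] [ 0.629  -0.0863  0.0835]
(array([ 0.6535, -0.0944,  0.083 ]), np.float64(0.0006492322243659195)) (array([ 0.6302, -0.0889,  0.0812]), np.float64(0.0016691826723259312))
tool x,y of tip 0.10727451767153921 -0.0005118925314354338
tool x,y of tip 0.10852461533566188 -0.0014735089954162513
```

Request:
jog_arm --pt "0 0 0 -0.72 0" --pt "0 0 0 -0.72 0" --pt "0 0 0 -0.72 0" --pt "0 0 0 0 0"

```text
clock: 12.15
position: [0.6153, -0.1956, 0.1046]
tool_rot: [-3.141, -0.0, 1.486]
force: [-0.1, -0.6, -0.6]
grip_width: 0.011
finger_force: 68.7
```

```bash
python3 -c "
from h import *
plan([.5397,-.0654,.0855],1.486)"
```

```text
t 12.2 at [ 0.6153 -0.1956  0.1046] [-3.141 -0.     1.486] w 0.0110 F [-0.1 -0.6 -0.6] ff 68.66227626800537
units xyz [ 4.111 -2.877  0.637] turn 0.01 q7 0.3640360028833476
```

Request:
jog_arm --pt "0.5 -0.4 0 0 0" --pt "0.5 -0.4 0 0 0" --pt "0.5 -0.4 0 0 0" --pt "0.5 -0.4 0 0 0" --pt "0.5 -0.4 0 0 0" --pt "0.5 -0.4 0 0 0" --pt "0.5 -0.4 0 0 0" --pt "0.4 -0.1 0.3 0 0" --pt "0.2 0 0.3 0 0" --pt "0 0 0 0 0" --pt "0 0 0 0 0"

```text
clock: 13.25
position: [0.5396, -0.0662, 0.0868]
tool_rot: [-3.141, 0.001, 1.485]
force: [0.6, -0.5, -1.0]
grip_width: 0.011
finger_force: 68.6
```

Run:
```python
from h import *
plan([.5397,-.0654,.07],1.486)
a,_=snap("top"); b,_=snap("side")
cv2.imwrite("pics/g.png",np.hstack([cv2.resize(a[170:235,185:285,::-1],(400,260),interpolation=cv2.INTER_CUBIC),cv2.resize(b[200:290,230:350,::-1],(400,300),interpolation=cv2.INTER_CUBIC)[:260]]))
```

```text
t 13.2 at [ 0.5396 -0.0662  0.0868] [-3.141e+00  1.000e-03  1.485e+00] w 0.0110 F [ 0.6 -0.5 -1. ] ff 68.63292217254639
units xyz [0.028 0.002 0.559] turn -0.01 q7 0.20307707923638726
```

View pics/g.png

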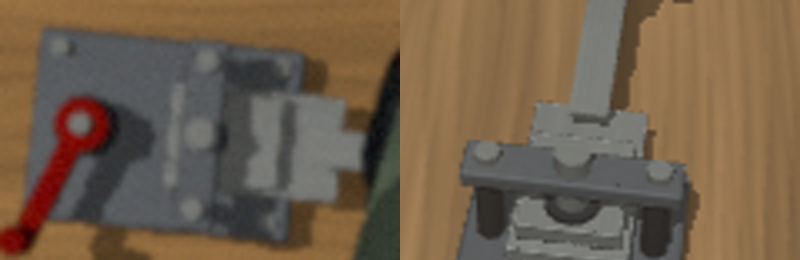

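The gauge sits over the sill on its middle line: the blade is at y 130–168 against a sill of 98–202 in the left view. Next I lower it onto the seat.

Request:
jog_arm --pt "0 0 0.2 0 0" --pt "0 0 0.2 0 0" --pt "0 0 0 0 0" --pt "0 0 0 0 0"

```text
clock: 13.75
position: [0.5392, -0.0657, 0.0751]
tool_rot: [-3.141, 0.0, 1.485]
force: [0.3, -0.7, -1.9]
grip_width: 0.0109
finger_force: 68.6
```

Request:
jog_arm --pt "0 0 0.07 0 0" --pt "0 0 0 0 0"

```text
clock: 13.95
position: [0.5394, -0.0656, 0.0731]
tool_rot: [-3.142, 0.0, 1.486]
force: [0.3, 0.3, -1.9]
grip_width: 0.0111
finger_force: 68.6
```

Request:
jog_arm --pt "0 0 0.05 0 0" --pt "0 0 0 0 0"

```text
clock: 14.15
position: [0.5394, -0.0655, 0.0716]
tool_rot: [-3.142, 0.0, 1.486]
force: [-0.6, 0.6, -2.0]
grip_width: 0.0109
finger_force: 68.6
```

Request:
jog_arm --pt "0 0 0.04 0 0" --pt "0 0 0 0 0"

```text
clock: 14.35
position: [0.5396, -0.0658, 0.0707]
tool_rot: [3.141, 0.0, 1.485]
force: [-0.0, -1.1, 4.7]
grip_width: 0.0112
finger_force: 69.5
```

Request:
jog_arm --pt "0 0 0.03 0 0" --pt "0 0 0 0 0"

```text
clock: 14.55
position: [0.5397, -0.0661, 0.0699]
tool_rot: [3.141, 0.0, 1.485]
force: [-1.0, -3.6, 5.9]
grip_width: 0.0111
finger_force: 69.7
```

Request:
jog_arm --pt "0.2 0 0 0 0" --pt "0.2 0 0 0 0" --pt "0.2 0 0 0 0" --pt "0.1 0 0 0 0" --pt "0 0 0 0 0"

```text
clock: 15.05
position: [0.5419, -0.0449, 0.0702]
tool_rot: [3.14, 0.0, 1.485]
force: [0.8, -2.4, 7.7]
grip_width: 0.0108
finger_force: 70.0
```

Request:
jog_arm --pt "0.1 0 0 0 0" --pt "0 0 0 0 0"

```text
clock: 15.25
position: [0.5422, -0.0423, 0.0703]
tool_rot: [3.14, 0.0, 1.485]
force: [0.2, -4.2, 9.9]
grip_width: 0.0111
finger_force: 70.3
```

Request:
jog_arm --pt "0.1 0 0 0 0" --pt "0 0 0 0 0"

```text
clock: 15.45
position: [0.5425, -0.0394, 0.0704]
tool_rot: [3.14, 0.001, 1.485]
force: [-0.3, -4.1, 10.7]
grip_width: 0.0111
finger_force: 70.4
```

Request:
jog_arm --pt "0.1 0 0 0 0" --pt "0 0 0 0 0"

```text
clock: 15.65
position: [0.5428, -0.0366, 0.0704]
tool_rot: [3.139, 0.001, 1.485]
force: [0.3, -5.7, 12.5]
grip_width: 0.0111
finger_force: 70.7
```

Request:
jog_arm --pt "0.1 0 0 0 0" --pt "0 0 0 0 0"

```text
clock: 15.85
position: [0.5431, -0.0343, 0.0706]
tool_rot: [3.139, 0.001, 1.484]
force: [-1.6, -9.6, 15.1]
grip_width: 0.0109
finger_force: 71.1
```

Request:
jog_arm --pt "0 0 -0.03 0 0" --pt "0 0 0 0 0"

```text
clock: 16.05
position: [0.5427, -0.0334, 0.0709]
tool_rot: [3.14, 0.001, 1.485]
force: [0.4, -5.5, 6.0]
grip_width: 0.0111
finger_force: 69.5
```

```bash
cat > lift.py <<'E'
from h import *
plan([.5397,-.0654,.07],1.486)
ref=cv2.imread("pics/sg.png").astype(np.float32)
_,c=snap("side"); cur=np.mean([snap("side")[0][:,:,::-1] for _ in range(4)],0).astype(np.float32)
O=np.array([.554,.102]);u=np.array([.085,.996]);v=np.array([.996,-.085])
P=lambda x,y,z:proj(c,[*(O+v*x+u*y),z])
def match(P0,w,h,n):
    x,y=[int(round(k)) for k in P0]; t=cv2.resize(ref[y-h:y+h+1,x-w:x+w+1],None,fx=8,fy=8,interpolation=cv2.INTER_CUBIC)
    m=4; s=cv2.resize(cur[y-h-m:y+h+m+1,x-w-m:x+w+m+1],None,fx=8,fy=8,interpolation=cv2.INTER_CUBIC)
    r=cv2.matchTemplate(s,t,cv2.TM_CCOEFF_NORMED); _,mx,_,l=cv2.minMaxLoc(r)
    print(n,"shift px",l[0]/8-m,l[1]/8-m,"score %.3f"%mx)
match(P(0,.005,.108),6,4,"stem"); match(P(-.048,.005,.097),6,4,"boltL"); match(P(.048,.005,.097),6,4,"boltR")
a=np.array(P(0,.005,.108));b=np.array(P(0,.005,.110));print("2mm =",b-a,"px")
E
python3 lift.py
```

```text
t 16.1 at [ 0.5427 -0.0334  0.0709] [3.140e+00 1.000e-03 1.485e+00] w 0.0111 F [ 0.4 -5.5  6. ] ff 69.50121402740479
units xyz [-1.071 -0.008  0.029] turn -0.01 q7 0.15727161136672024
stem shift px 0.0 0.0 score 0.993
boltL shift px 0.0 0.0 score 0.990
boltR shift px 0.0 0.0 score 0.993
2mm = [ 0.00852933 -0.71619679] px
```

Request:
jog_arm --pt "0.1 0 0 0 0" --pt "0 0 0 0 0"

```text
clock: 16.5
position: [0.5429, -0.0307, 0.0709]
tool_rot: [3.14, 0.001, 1.485]
force: [0.5, -7.3, 7.6]
grip_width: 0.0108
finger_force: 70.1
```

Request:
jog_arm --pt "0.1 0 0 0 0" --pt "0 0 0 0 0"

```text
clock: 16.7
position: [0.5431, -0.0279, 0.071]
tool_rot: [3.14, 0.001, 1.485]
force: [0.2, -7.5, 8.7]
grip_width: 0.0105
finger_force: 70.2
```

Request:
jog_arm --pt "0.1 0 0 0 0" --pt "0 0 0 0 0"

```text
clock: 16.9
position: [0.5434, -0.0251, 0.071]
tool_rot: [3.14, 0.001, 1.485]
force: [-0.4, -9.6, 10.1]
grip_width: 0.0113
finger_force: 70.3
```

Request:
jog_arm --pt "0.1 0 0 0 0" --pt "0 0 0 0 0"

```text
clock: 17.1
position: [0.5437, -0.0222, 0.071]
tool_rot: [3.14, 0.001, 1.484]
force: [-0.7, -10.6, 10.5]
grip_width: 0.0112
finger_force: 70.5
```

```bash
python3 lift.py
```

```text
t 17.1 at [ 0.5437 -0.0222  0.071 ] [3.140e+00 1.000e-03 1.484e+00] w 0.0112 F [ -0.7 -10.6  10.5] ff 70.46951651573181
units xyz [-1.445 -0.009  0.035] turn -0.02 q7 0.13697307120879984
stem shift px 0.0 -0.125 score 0.951
boltL shift px 0.0 0.0 score 0.990
boltR shift px 0.0 0.0 score 0.993
2mm = [ 0.00852933 -0.71619679] px
```

Request:
jog_arm --pt "0.1 0 0 0 0" --pt "0.1 0 0 0 0" --pt "0 0 0 0 0"

```text
clock: 17.65
position: [0.5443, -0.0165, 0.0711]
tool_rot: [3.14, 0.002, 1.484]
force: [-0.6, -11.6, 12.1]
grip_width: 0.011
finger_force: 70.6
```

```bash
sed -i 's/fx=8,fy=8/fx=24,fy=24/g; s#l\[0\]/8-m,l\[1\]/8-m#l[0]/24-m,l[1]/24-m#' lift.py; python3 lift.py
```

```text
t 17.6 at [ 0.5443 -0.0165  0.0711] [3.140e+00 2.000e-03 1.484e+00] w 0.0110 F [ -0.6 -11.6  12.1] ff 70.64966082572937
units xyz [-1.637 -0.011  0.037] turn -0.02 q7 0.1268607874260616
stem shift px 0.0 -0.3333333333333335 score 0.943
boltL shift px -0.04166666666666652 0.04166666666666696 score 0.990
boltR shift px 0.0 0.04166666666666696 score 0.993
2mm = [ 0.00852933 -0.71619679] px
```

Request:
jog_arm --pt "0.1 0 0 0 0" --pt "0 0 0 0 0"

```text
clock: 18.1
position: [0.5445, -0.0137, 0.0712]
tool_rot: [3.14, 0.002, 1.484]
force: [0.9, -13.2, 12.1]
grip_width: 0.0111
finger_force: 70.8
```

```bash
python3 lift.py
```

```text
t 18.1 at [ 0.5445 -0.0137  0.0712] [3.140e+00 2.000e-03 1.484e+00] w 0.0111 F [  0.9 -13.2  12.1] ff 70.8024251461029
units xyz [-1.73  -0.011  0.039] turn -0.02 q7 0.12184353955949771
stem shift px 0.0 -0.4583333333333335 score 0.948
boltL shift px -0.04166666666666652 0.04166666666666696 score 0.990
boltR shift px 0.0 0.04166666666666696 score 0.993
2mm = [ 0.00852933 -0.71619679] px
```

Request:
jog_arm --pt "0.1 0 0 0 0" --pt "0 0 0 0 0" --pt "0 0 0 0 0" --pt "0 0 0 0 0"

```text
clock: 18.75
position: [0.5448, -0.0109, 0.0712]
tool_rot: [3.14, 0.002, 1.484]
force: [-0.9, -13.1, 13.0]
grip_width: 0.0111
finger_force: 70.9
```

```bash
python3 lift.py
python3 - <<'E'
from h import *
a,_=snap("top"); b,_=snap("side")
cv2.imwrite("pics/z.png",np.hstack([cv2.resize(a[170:235,185:285,::-1],(400,260),interpolation=cv2.INTER_CUBIC),cv2.resize(b[180:290,230:350,::-1],(400,367),interpolation=cv2.INTER_CUBIC)[:260]]))
E
```

```text
t 18.8 at [ 0.5448 -0.0109  0.0712] [3.140e+00 2.000e-03 1.484e+00] w 0.0111 F [ -0.9 -13.1  13. ] ff 70.90229630470276
units xyz [-1.826 -0.012  0.039] turn -0.03 q7 0.11698517405197839
stem shift px 0.04166666666666696 -0.5 score 0.942
boltL shift px -0.04166666666666652 0.04166666666666696 score 0.991
boltR shift px 0.0 0.04166666666666696 score 0.993
2mm = [ 0.00852933 -0.71619679] px
```

View pics/z.png

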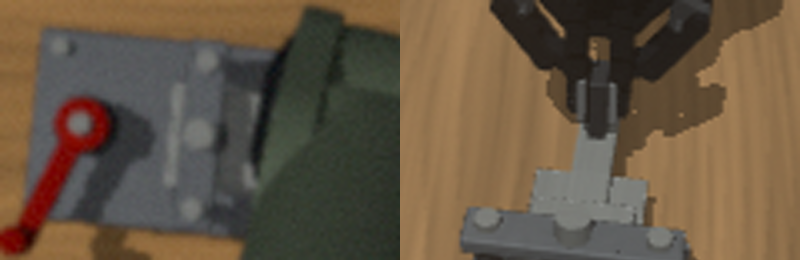

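The blade enters square on the sill's middle (593 against 535–648) and the lever is locked. The plate is lifted about 1.5 to 2.3 mm, so I'm handing in.

```bash
python3 -c "
from workcell import bot
print(bot.job_done())"
```

```text
the job is handed in; nothing more can be done
None
```

I handed the job in at about 19 s with the lever at its stop and the gauge still gripped, flat and square in the gap; I estimate the plate is lifted 1.5–2.3 mm, and no verdict came back.

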